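# Close the caliper on a roller and point at the reading

## Robot

A 6-joint arm with a two-finger parallel gripper is mounted at the origin on a cart in front of the work surface, level with it; the furniture and walls round the work are solid. World frame = base frame: x ahead of the robot, y to its left, z up, the work surface at z = 0. Lengths are in m, angles in rad, forces in N, time in s.
With the tool pointing down it reaches from about 0.325 to 0.775 m from the base axis. Payload 5.5 kg.
Tool frame: the origin (TCP) lies between the finger pads, 19 mm behind the fingertips; this is the grasp point; z points along the fingers, y is the line along which they close (so a half turn about z gives the same grasp; the last joint's range is limited). The gripper opens to 88 mm and grips with 3 to 60 N. Pads are 20 mm wide; open, the fingers measure 115 mm over their backs; the gripper's body (75 mm by 178 mm) begins 61 mm behind the grasp point.
Start: joints at [1.073, 0.091, 1.231, -0, 1.82, -0.057], TCP at [0.256, 0.543, 0.241] pointing down, gripper open.
Joint ranges: [-2.87, 2.87], [-0.86, 2.18], [0.17, 2.46], [-1.51, 4.65], [0.06, 2.69], [-2.65, 2.65]. Speed limits (rad/s): [2.57, 2.57, 3.01, 3.14, 3.14, 3.14].

## Interface

Orientations are given as a unit quaternion [w, x, y, z].
In Python, from workcell import ctrl, vision, search_frame gives the robot as it stands.
- The arm moves only by the tool servo_tool, never from a script. Its argument "plan" is a list of rows, each a list of 7 numbers: the opening, from 0 (shut) to 1 (fully open), then the shift along the tool's x, y, z in m, then the turn, a rotation vector about the tool's x, y, z in degrees. A call has 1 to 10 rows; each row is the pose to reach, as a shift and turn from the pose commanded when the call began, along the tool's axes at that moment; what a row does not reach only later rows make up. A row lasts 1/10 s, in which the tool goes at most 50 mm and 8.59 degrees, less where a joint would pass 70% of its speed; a pose out of reach is approached as far as the arm can. A call with a gripper value outside its range is refused whole. The fingers move at their own pace and stop on an object; "force" is the grip in N (left out, the last holds). Time passes only in rows, so rows that repeat a pose let the fingers close. It gives the time, the measured TCP pose, the force, the opening and the grip force at its end, in the units of the state.
- ctrl.get_state(): the state, without advancing time (a new reading comes with each control period).
- vision.camera(name): name is "scene" or "side" or "wrist"; returns the picture (420x560x3 uint8, red, green, blue); there is no depth.
- vision.camera_params(name): a dict with "intrinsics" (3x3 intrinsics, pixels), "D" ([k1, k2, p1, p2, k3] as OpenCV has them; the pictures are not rectified), "pose" (4x4, takes a point from camera to world coordinates). Camera axes: x right, y up, looking along -z (the intrinsics and any distortion apply to the point x, -y, -z); pixel columns grow to the right and rows downward; lengths in m; the calibration is good to about 2 mm. A picture is of the moment at which its call begins: read the wrist's pose just before it. camera_params takes no time and is no camera call; for the wrist camera it gives the pose at the moment of the call.
- ctrl.job_done(): hands the job in; it is judged then, once.
Trained networks look in the newest picture that a camera, given by its name, has taken for a name from the list of things; names that differ only in an ending like _2 or _b are one class to them, and where a whole thing is asked for, a point or a joint stands for the part that bears it (a point fixed in the world has none). Each returns a list of dicts, best first, with "p" (0 to 1); they miss things now and then, are a little off and sometimes report something else, mostly with a low value. They report only what shows in the picture. A call takes as long as a camera call.
- search_frame(camera, name): "xy" ([column, row] in pixels, amid what is visible of it).
The state is a dict: "clock": time; "qpos": joint angles; "qvel": joint speeds; "joint_efforts": joint torques, N m; "ee_pos": TCP position; "tool_rot": TCP orientation; "ft_force": force on the tool from outside, world axes, zero at the start; "moment": the same for the moment, N m; "gripper_width": finger opening in m; "grasp_force": force on a finger pad.
Only numpy, scipy, OpenCV 4.12 (cv2) and the standard library are available. Lean on these libraries where they do the work, as an engineer would, in place of code of your own. Each camera call takes 0.05 s, during which the arm holds its last target. There are 200 camera calls.

## Task

Check the steel roller that stands between the jaws of the bench-mounted digital caliper: with a fingertip, gently push the caliper's slider until both jaws rest against the roller, and leave the roller standing there without touching or lifting it. Then point out the reading: from straight above, bring your fingertips just over the caliper's display, no more than a few centimetres off and without contact, stay there for at least two seconds and finish while still pointing, with everything else on the desk left where it was.

Things in the scene. Friction and masses are not known exactly. Their poses are not given: they have to be found in the camera images.
- caliper_stand: Slim grey stand, 32 x 244 mm, fixed to the desk, that carries the digital caliper flat, display up. Origin on the desk; z up; the beam runs along its y (centred at x = 10 mm, its top 16 mm up, 16 mm wide). The jaws are at the +y end and reach to x = -36 mm; a dark clamp block with a thumb screw, 40 mm high, holds the tail, y = -121 to -89 mm.
- caliper: The digital caliper held by the stand, 230 mm long: steel beam and jaws, black display housing on its slider. Axes as the stand's, origin 8 mm above the stand's.
- caliper_slider (a joint): Opening between the parallel outside jaws of the caliper in m: 0 shut, grows as the slider moves along the stand's -y. It starts 34 to 50 mm open; about 0.020 when both jaws touch the roller. Slides with about 1 N of friction and stays where it is left.
- caliper_push (a point): Centre of the tail end face of the slider's black display housing: the face looks along the stand's -y, is 31 mm wide and spans from 16 mm to 24 mm above the desk, just above the beam; push it along the stand's +y. It moves with the slider.
- caliper_display (a point): Centre of the display window (44 mm along y, 16 mm along x, digits on grey-green) on the top of the slider's black housing, 24 mm above the desk. Axes as the stand's. It moves with the slider.
- steel_roller: Ground steel roller, 20 mm diameter, 24 mm high, standing loose on the desk between the jaws, whose 4 mm thick faces meet it about 14 mm up. Origin at the centre of its underside. The fixed jaw's face is at y = 97 mm of the stand.
- spare_roller_1: Another steel roller of the batch, 20 mm diameter, 24 mm high, standing on the desk; leave it.
- spare_roller_2: Another steel roller of the batch, 20 mm diameter, 24 mm high, standing on the desk; leave it.
- loupe: Black eyepiece magnifier, 39 mm across, 38 mm high, standing on the desk; leave it.
- brass_ring: Brass-coloured ring, 36 mm across, 20 mm high, lying on the desk; leave it.
- v_block: Steel V block, 45 x 40 x 32 mm, on the desk; leave it.
- marker_pen: White marker pen with a black cap, 135 mm long, lying on the desk; leave it.

How it is judged:
By the outcome, as a careful person would: the job done as asked, in the order asked, and still so for the second after the job is handed in, with the robot touching nothing.
It also fails if it takes over 40 s, if anything falls off the work surface, if the arm or the gripper's body presses on something with over 40 N, if the wrist force passes 120 N, or if a joint passes its speed limit or range.

## Working session

There is one attempt and no reset: what is moved stays moved. The work goes in short steps, Python scripts to look and compute and a tool call to move; the robot and the scene stay as the last step left them, time stands still between calls to the robot, and variables do not carry over. Pictures are saved under pics/ and viewed, at most 10 in all, crops included, and the job is handed in when it is done.

Besides the shell and the picture viewer there is one more tool, called by a JSON object that holds its "fn" and its "kwargs". servo_tool: Moves the arm, as the interface text tells. Its arguments: {"type":"object","properties":{"plan":{"type":"array"},"force":{"type":"number"}},"required":["plan"]}

```bash
mkdir -p pics; cat > h.py <<'E'
import numpy as np, cv2
from workcell import ctrl, vision, search_frame
def ray(cam,px,P=None):
    P=P or vision.camera_params(cam); T=np.array(P["pose"])
    u=cv2.undistortPoints(np.array([[px]],float),np.array(P["intrinsics"]),np.array(P["D"]))[0,0]
    return T[:3,3],T[:3,:3]@np.array([u[0],-u[1],-1])
def at(cam,px,z,P=None):
    o,d=ray(cam,px,P); return o+d*(z-o[2])/d[2]
def proj(cam,p,P=None):
    P=P or vision.camera_params(cam); T=np.array(P["pose"])
    c=(np.asarray(p)-T[:3,3])@T[:3,:3]; c=c*[1,-1,-1]
    return cv2.projectPoints(c.reshape(1,1,3),np.zeros(3),np.zeros(3),np.array(P["intrinsics"]),np.array(P["D"]))[0].ravel()
def shot(cam,f):
    im=np.array(vision.camera(cam)); cv2.imwrite("pics/"+f,im[...,::-1]); return im
E
cat > a.py <<'E'
from h import *
np.set_printoptions(precision=4,suppress=True)
Z=dict(caliper_stand=.01,caliper=.016,caliper_slider=.02,caliper_push=.02,caliper_display=.024,steel_roller=.012,loupe=.019,brass_ring=.01,v_block=.016,marker_pen=.008)
for c in("scene","side","wrist"):
    shot(c,c+"1.png")
    for n,z in Z.items():
        for r in search_frame(c,n)[:4]:
            if r["p"]>.3: print(c,n,round(r["p"],2),np.round(r["xy"]),at(c,r["xy"],z)[:2])
s=ctrl.get_state();print(s["clock"],s["ee_pos"],s["tool_rot"])
E
python3 a.py
```

```text
scene caliper_stand 0.49 [278. 231.] [0.5189 0.1486]
scene caliper_stand 0.42 [322. 195.] [0.6609 0.1986]
scene caliper 0.67 [270. 226.] [0.5068 0.1635]
scene caliper_slider 0.95 [274. 231.] [0.5064 0.1454]
scene caliper_push 0.97 [279. 230.] [0.517  0.1414]
scene caliper_display 0.84 [277. 229.] [0.5142 0.1441]
scene loupe 0.52 [322. 196.] [0.6537 0.1874]
scene brass_ring 0.65 [312. 173.] [0.6754 0.2757]
scene v_block 0.9 [217. 158.] [0.4844 0.4345]
scene v_block 0.63 [362. 237.] [0.6727 0.0411]
scene marker_pen 0.57 [296. 356.] [ 0.4124 -0.1388]
side caliper_stand 0.83 [275. 247.] [0.5415 0.0436]
side caliper 0.63 [253. 212.] [0.5149 0.1662]
side caliper_slider 0.85 [255. 213.] [0.5176 0.1531]
side caliper_push 0.88 [254. 214.] [0.5159 0.15  ]
side caliper_display 0.62 [250. 216.] [0.5042 0.1397]
side loupe 0.71 [314. 199.] [0.657 0.185]
side brass_ring 0.45 [313. 184.] [0.6755 0.264 ]
side v_block 0.87 [222. 157.] [0.4709 0.4218]
side marker_pen 0.68 [221. 325.] [ 0.4152 -0.1413]
wrist v_block 0.8 [272. 368.] [0.4699 0.4289]
1.65 [0.256  0.5426 0.2414] [ 0.      0.2186  0.9758 -0.    ]
```

View pics/scene1.png

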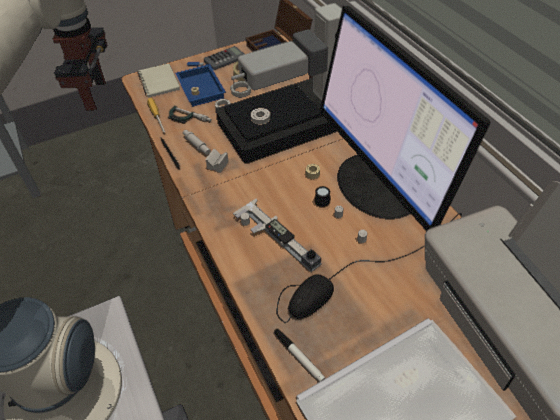

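View pics/side1.png

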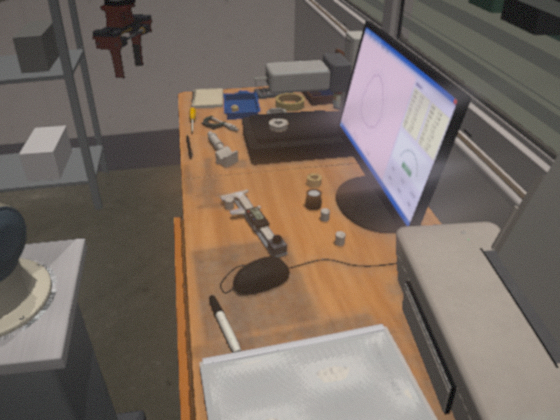

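The caliper runs from its jaws at scene (243,210) to its clamp at (313,258). The display is near (279,230), and the mouse sits close past the clamp at (312,296). I'll estimate the axis and work out a move above it.

```bash
python3 - <<'E'
from h import *
print(at("scene",(313,256),.04),at("scene",(250,205),.016),at("scene",(279,229),.024))
print(at("side",(275,243),.04),at("side",(236,197),.016),at("side",(256,214),.024))
s=ctrl.get_state();P=vision.camera_params("wrist");T=np.array(P["pose"])
from scipy.spatial.transform import Rotation as R
q=s["tool_rot"];Rt=R.from_quat([q[1],q[2],q[3],q[0]]).as_matrix();print(Rt)
print(Rt.T@(T[:3,3]-s["ee_pos"]),Rt.T@T[:3,:3]);print(P["intrinsics"])
print(Rt.T@(np.array([.47,.13,.25])-s["ee_pos"]))
E
```

```text
[0.54292231 0.03068192 0.04      ] [0.49274872 0.24524641 0.016     ] [0.51785156 0.14187935 0.024     ]
[0.53748119 0.02019418 0.04      ] [0.48531278 0.22997355 0.016     ] [0.51883807 0.14453455 0.024     ]
[[-9.04415258e-01  4.26653303e-01  3.66535137e-06]
 [ 4.26653302e-01  9.04415257e-01 -4.90045282e-05]
 [-2.42229435e-05 -4.27566087e-05 -9.99999999e-01]]
[ 0.07086349 -0.00016473 -0.1433624 ] [[ 6.21392695e-04  9.66983238e-01  2.54839225e-01]
 [ 9.99999788e-01 -5.51304185e-04 -3.46456306e-04]
 [-1.94523509e-04  2.54839386e-01 -9.66983376e-01]]
[[342.57240412   0.         281.15841763]
 [  0.         342.57240412 207.3242941 ]
 [  0.           0.           1.        ]]
[-0.36959394 -0.2818917  -0.00862704]
```

{"fn": "servo_tool", "kwargs": {"plan": [[0,-0.408,-0.258,0.08,0,0,51],[0,-0.408,-0.258,0.08,0,0,51],[0,-0.408,-0.258,0.08,0,0,51],[0,-0.408,-0.258,0.08,0,0,51],[0,-0.408,-0.258,0.08,0,0,51],[0,-0.408,-0.258,0.08,0,0,51],[0,-0.408,-0.258,0.08,0,0,51],[0,-0.408,-0.258,0.08,0,0,51],[0,-0.408,-0.258,0.08,0,0,51],[0,-0.408,-0.258,0.08,0,0,51]], "force": 20}}

```text
clock: 2.65
ee_pos: [0.5158, 0.1327, 0.161]
tool_rot: [0.0, 0.618, 0.786, -0.0]
ft_force: [0.2, -0.3, 0.8]
gripper_width: 0.0114
grasp_force: 0.0
```

```bash
python3 - <<'E'
from h import *
np.set_printoptions(precision=4,suppress=True)
c="wrist"
shot(c,"w2.png");P=vision.camera_params(c)
for n,z in dict(caliper=.016,caliper_push=.02,caliper_display=.024,steel_roller=.024).items():
    for r in search_frame(c,n)[:3]:
        if r["p"]>.2: print(n,round(r["p"],2),np.round(r["xy"],1),at(c,r["xy"],z,P)[:2])
s=ctrl.get_state();print(s["clock"],s["ee_pos"],s["tool_rot"])
E
```

```text
caliper 0.87 [284.2 144.1] [0.5075 0.1755]
caliper 0.4 [283.5 178.3] [0.5137 0.1475]
caliper_push 0.69 [283.9 179. ] [0.5139 0.1477]
caliper_display 0.71 [282.9 176.2] [0.5124 0.1505]
steel_roller 0.65 [246.4  86.5] [0.4683 0.2125]
2.9 [0.5148 0.1356 0.1615] [-0.0002  0.6176  0.7865  0.0002]
```

View pics/w2.png

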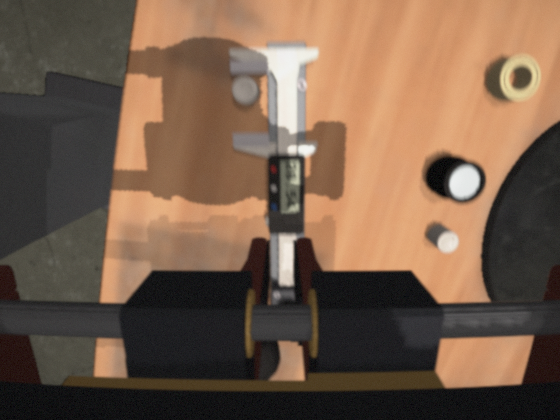

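```bash
python3 - <<'E'
from h import *
np.set_printoptions(precision=4,suppress=True)
c="wrist";P=vision.camera_params(c)
im=cv2.imread("pics/w2.png")
cv2.imwrite("pics/c2.png",cv2.resize(im[35:255,215:345],None,fx=2.7,fy=2.7,interpolation=cv2.INTER_CUBIC))
for n,p,z in [("tailL",(269,233),.024),("tailR",(302,233),.024),("headL",(270,156),.024),("headR",(303,156),.024),("beam top",(287,45),.016),("fixface",(250,73),.016),("movface",(250,134),.016)]: print(n,at(c,p,z,P))
E
```

```text
tailL [0.5097 0.1069 0.024 ]
tailR [0.5375 0.1137 0.024 ]
headL [0.4953 0.1716 0.024 ]
headR [0.5215 0.1781 0.024 ]
beam top [0.4881 0.2589 0.016 ]
fixface [0.4644 0.2315 0.016 ]
movface [0.475  0.1845 0.016 ]
```

View pics/c2.png

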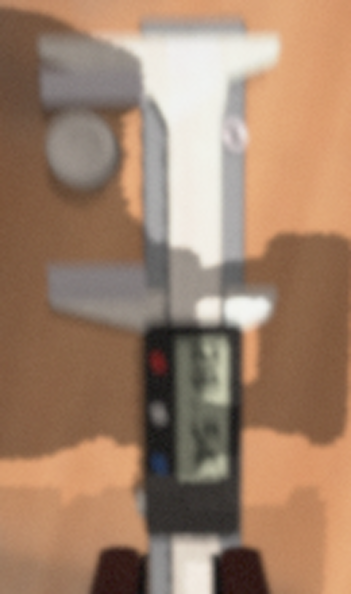

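The wrist view shows the display housing at rows 155–233 with its tail edge at row 233. The roller is at (246,90) and the jaw faces are at rows ~74 and ~134, so the opening is about 47 mm. The tail face is at y≈-35 mm of the stand, which leaves a 54 mm gap to the clamp. I'll come down in that gap.

{"fn": "servo_tool", "kwargs": {"plan": [[0,-0.054,0.003,0.0,0,0,0],[0,-0.054,0.003,0.0,0,0,0],[0,-0.054,0.003,0.04,0,0,0],[0,-0.054,0.003,0.08,0,0,0],[0,-0.054,0.003,0.1,0,0,0],[0,-0.054,0.003,0.11,0,0,0],[0,-0.054,0.003,0.118,0,0,0],[0,-0.054,0.003,0.123,0,0,0],[0,-0.054,0.003,0.123,0,0,0],[0,-0.054,0.003,0.123,0,0,0]]}}

```text
clock: 3.9
ee_pos: [0.5313, 0.0837, 0.0395]
tool_rot: [0.001, 0.617, 0.787, 0.001]
ft_force: [-1.1, 0.9, 0.6]
gripper_width: 0.0006
grasp_force: 0.0
```

```bash
python3 - <<'E'
from h import *
c="wrist";s=ctrl.get_state();im=shot(c,"w3.png")
print(s["ee_pos"],s["ft_force"],s["gripper_width"])
sd=shot("side","s3.png")
a=cv2.resize(im,(400,300));b=cv2.resize(sd[160:280,190:350],(400,300),interpolation=cv2.INTER_CUBIC)
cv2.imwrite("pics/m3.png",np.hstack([a,b])[...,::-1])
E
```

```text
[0.53132431 0.08370893 0.03954302] [-1.06629612  0.93093482  0.58640569] 0.0006214246325057236
```

View pics/m3.png

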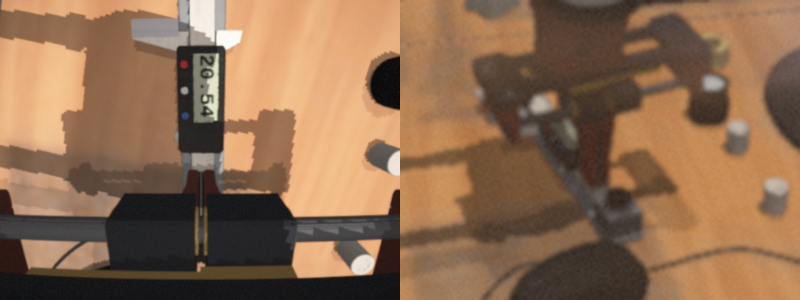

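The fingers are shut between the tail face and the clamp, centred on the beam and clear of both. I'll approach slowly along tool +x.

{"fn": "servo_tool", "kwargs": {"plan": [[0,0.004,0,0,0,0,0],[0,0.008,0,0,0,0,0],[0,0.01,0,0,0,0,0],[0,0.012,0,0,0,0,0],[0,0.014,0,0,0,0,0],[0,0.016,0,0,0,0,0],[0,0.018,0,0,0,0,0],[0,0.02,0,0,0,0,0],[0,0.022,0,0,0,0,0],[0,0.024,0,0,0,0,0]]}}

```text
clock: 5.0
ee_pos: [0.5249, 0.1069, 0.0384]
tool_rot: [-0.0, 0.617, 0.787, -0.0]
ft_force: [-0.4, -1.5, 1.2]
gripper_width: 0.0007
grasp_force: 0.5
```

```bash
python3 - <<'E'
from h import *
c="wrist";s=ctrl.get_state();im=shot(c,"w4.png")
print(s["clock"],s["ee_pos"],s["ft_force"],s["joint_efforts"])
sc=shot("scene","s4.png")
a=cv2.resize(im,(400,300));b=cv2.resize(sc[190:280,225:345],(400,300),interpolation=cv2.INTER_CUBIC)
cv2.imwrite("pics/m4.png",np.hstack([a,b])[...,::-1])
E
```

```text
5.0 [0.5249091  0.10692237 0.03835005] [-0.37231851 -1.47303139  1.22010909] [ 3.58461812e-01 -3.77771223e+01 -3.89594257e+01  4.37345747e-01
 -9.74696595e-02 -3.78506840e-02]
```

View pics/m4.png

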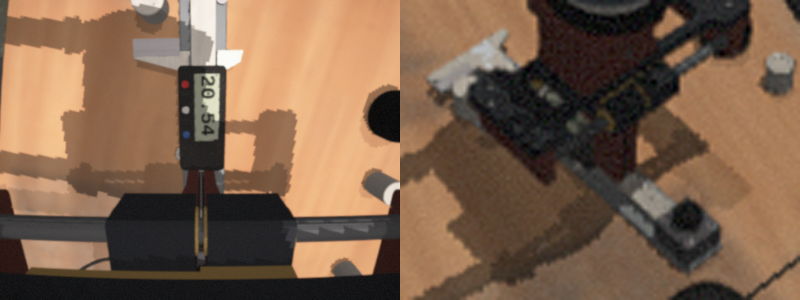

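The tail edge has reached the fingertips and the force is about 1.5 N, so they are touching. I'll keep pushing slowly.

{"fn": "servo_tool", "kwargs": {"plan": [[0,0.002,0,0,0,0,0],[0,0.004,0,0,0,0,0],[0,0.006,0,0,0,0,0],[0,0.008,0,0,0,0,0],[0,0.01,0,0,0,0,0],[0,0.012,0,0,0,0,0],[0,0.014,0,0,0,0,0],[0,0.016,0,0,0,0,0],[0,0.017,0,0,0,0,0],[0,0.018,0,0,0,0,0]]}}

```text
clock: 6.1
ee_pos: [0.5211, 0.1229, 0.0384]
tool_rot: [0.001, 0.618, 0.786, -0.001]
ft_force: [1.3, -9.9, 1.0]
gripper_width: 0.0005
grasp_force: 4.5
```

```bash
python3 - <<'E'
from h import *
c="wrist";s=ctrl.get_state();im=shot(c,"w5.png")
print(s["clock"],s["ee_pos"],s["ft_force"])
cv2.imwrite("pics/m5.png",cv2.resize(im[:250,130:400],None,fx=2,fy=2)[...,::-1])
E
```

```text
6.1 [0.52106033 0.12285633 0.03837786] [ 1.2896878  -9.92633958  0.95566178]
```

View pics/m5.png

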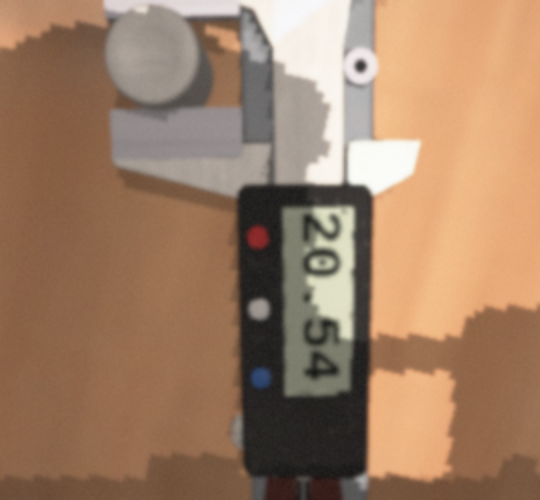

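The force has risen to 10 N, and both jaws rest on the roller at crop (153,55). I'll locate the display, then back off.

```bash
python3 - <<'E'
from h import *
P=vision.camera_params("wrist");s=ctrl.get_state();p=np.array(s["ee_pos"])
x=np.array([-.237,.9715]);y=np.array([.9715,.237])
for px in [(289,150),(284,237),(283,94)]:
    d=at("wrist",px,.024,P)[:2]-p[:2]; print(px,d@x,d@y)
E
```

```text
(289, 150) 0.0556680121995957 0.0023509082441594354
(284, 237) 0.013617776169655215 0.00018285640822195362
(283, 94) 0.08023623538812241 -0.000432142857368417
```

{"fn": "servo_tool", "kwargs": {"plan": [[0,0.01,0,0,0,0,0],[0,0.004,0,0,0,0,0],[0,0.002,0,0,0,0,0],[0,0.002,0,-0.03,0,0,0],[0,0.002,0,-0.06,0,0,0],[0,0.002,0,-0.06,0,0,0],[0,0.002,0,-0.06,0,0,0]]}}

```text
clock: 6.85
ee_pos: [0.5207, 0.1267, 0.099]
tool_rot: [0.0, 0.617, 0.787, 0.001]
ft_force: [-0.5, -0.4, -0.8]
gripper_width: 0.0001
grasp_force: 0.0
```

I made a sign error there. The first row pushed forward before retreating, so I'll check that nothing was disturbed.

```bash
python3 - <<'E'
from h import *
np.set_printoptions(precision=4,suppress=True)
c="wrist";s=ctrl.get_state();im=shot(c,"w6.png");P=vision.camera_params(c)
print(s["clock"],s["ee_pos"],s["ft_force"])
p=np.array(s["ee_pos"]);x=np.array([-.237,.9715]);y=np.array([.9715,.237])
for n,z in dict(caliper_display=.024,steel_roller=.024).items():
    for r in search_frame(c,n)[:3]:
        d=at(c,r["xy"],z,P)[:2];print(n,round(r["p"],2),np.round(r["xy"]),d,(d-p[:2])@x,(d-p[:2])@y)
sc=shot("scene","s6.png")
a=im[:300,130:430];b=cv2.resize(sc[190:280,225:315],(300,300),interpolation=cv2.INTER_CUBIC)
cv2.imwrite("pics/m6.png",cv2.resize(np.hstack([a,b]),None,fx=1.33,fy=1.33)[...,::-1])
E
```

```text
6.85 [0.5207 0.1267 0.099 ] [-0.5226 -0.3892 -0.7606]
steel_roller 0.95 [228.  63.] [0.4633 0.218 ] 0.10233071787039473 -0.03409429337196698
steel_roller 0.38 [295.  70.] [0.5036 0.2232] 0.09786104649159107 0.006264107473978813
```

View pics/m6.png

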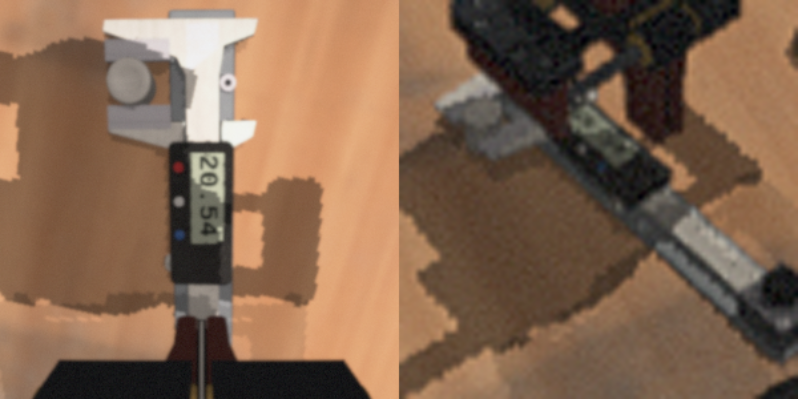

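Roller upright at crop (129,80), both jaws resting on it, scene otherwise unchanged. Next, the display offset from here.

```bash
python3 - <<'E'
from h import *
P=vision.camera_params("wrist");s=ctrl.get_state();p=np.array(s["ee_pos"])
x=np.array([-.237,.9715]);y=np.array([.9715,.237])
d=at("wrist",(130+207.5/1.33,199/1.33),.024,P)[:2]; print(d,(d-p[:2])@x,(d-p[:2])@y)
E
```

```text
[0.50895438 0.17584657] 0.0506238740507486 0.0015747733510275389
```

{"fn": "servo_tool", "kwargs": {"plan": [[0,0.025,0.001,0,0,0,0],[0,0.05,0.002,0,0,0,0],[0,0.05,0.002,0.01,0,0,0],[0,0.05,0.002,0.02,0,0,0],[0,0.05,0.002,0.03,0,0,0],[0,0.05,0.002,0.036,0,0,0],[0,0.05,0.002,0.041,0,0,0],[0,0.05,0.002,0.041,0,0,0],[0,0.05,0.002,0.041,0,0,0],[0,0.05,0.002,0.041,0,0,0]]}}

```text
clock: 8.05
ee_pos: [0.5107, 0.1753, 0.0579]
tool_rot: [0.0, 0.617, 0.787, 0.0]
ft_force: [0.3, 0.2, -0.3]
gripper_width: 0.0007
grasp_force: 0.0
```

{"fn": "servo_tool", "kwargs": {"plan": [[0,0,0,0,0,0,0],[0,0,0,0,0,0,0],[0,0,0,0,0,0,0],[0,0,0,0,0,0,0],[0,0,0,0,0,0,0],[0,0,0,0,0,0,0],[0,0,0,0,0,0,0],[0,0,0,0,0,0,0],[0,0,0,0,0,0,0],[0,0,0,0,0,0,0]]}}

```text
clock: 9.05
ee_pos: [0.5103, 0.1753, 0.0573]
tool_rot: [0.0, 0.617, 0.787, -0.0]
ft_force: [0.8, 0.1, 0.7]
gripper_width: 0.0006
grasp_force: 0.0
```

{"fn": "servo_tool", "kwargs": {"plan": [[0,0,0,0,0,0,0],[0,0,0,0,0,0,0],[0,0,0,0,0,0,0],[0,0,0,0,0,0,0],[0,0,0,0,0,0,0],[0,0,0,0,0,0,0],[0,0,0,0,0,0,0],[0,0,0,0,0,0,0],[0,0,0,0,0,0,0],[0,0,0,0,0,0,0]]}}

```text
clock: 10.05
ee_pos: [0.5103, 0.1753, 0.0573]
tool_rot: [-0.0, 0.617, 0.787, 0.0]
ft_force: [-0.3, 0.5, -0.3]
gripper_width: 0.0004
grasp_force: 0.0
```

{"fn": "servo_tool", "kwargs": {"plan": [[0,0,0,0,0,0,0],[0,0,0,0,0,0,0],[0,0,0,0,0,0,0],[0,0,0,0,0,0,0],[0,0,0,0,0,0,0],[0,0,0,0,0,0,0]]}}

```text
clock: 10.65
ee_pos: [0.5103, 0.1753, 0.0573]
tool_rot: [0.0, 0.617, 0.787, -0.0]
ft_force: [0.6, 0.3, -0.1]
gripper_width: 0.0006
grasp_force: 0.0
```

```bash
python3 - <<'E'
from h import *
s=ctrl.get_state();im=shot("wrist","w7.png");print(s["clock"],s["ee_pos"],s["ft_force"])
sc=shot("side","s7.png")
b=cv2.resize(sc[160:280,190:350],(400,300),interpolation=cv2.INTER_CUBIC)
cv2.imwrite("pics/m7.png",np.hstack([cv2.resize(im,(400,300)),b])[...,::-1])
E
```

```text
10.65 [0.51026704 0.17527079 0.05733316] [ 0.55044521  0.32646739 -0.12767292]
```

View pics/m7.png

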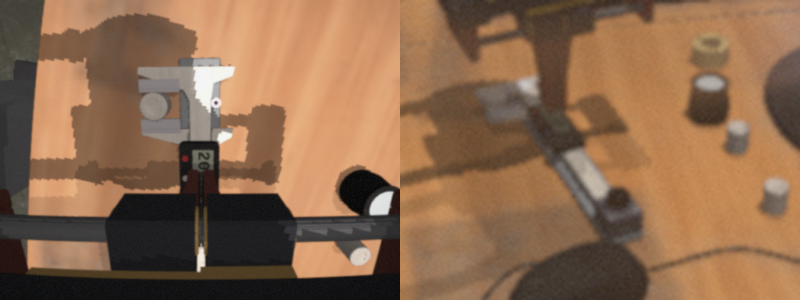

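The fingertips hover about 14 mm over the display. The roller at (153,105) stands between the jaws, and the other things are where they were.

```bash
python3 -c "
from workcell import ctrl
print(ctrl.job_done())"
```

```text
the job is handed in; nothing more can be done
None
```

The caliper is closed on the roller, which still stands with both jaws against it, and the job was handed in with the fingertips about 14 mm above the display after more than two seconds; one sign error briefly pushed the already-closed slider harder than intended (peak force not recorded), with nothing visibly moved in the pictures afterwards.

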